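Put the bridge blank away and snap the stock bin's gate shut

TASK

Lay the dark bridge blank from the bench flat on the floor of the open-topped plywood stock bin, setting it down rather than dropping it, and without shoving the two heel blocks that already stand in there. Then push the bin's gate shut until its sprung tongue rides over the strike pin and snaps in behind it, so that the gate stays latched. Do not knock over the glue bottle.

Things in the scene. Friction and masses are not known exactly. Their poses are not given: they have to be found in the camera images.
- blank: Bridge blank, a plain dark hardwood bar 150 x 34 mm and 16 mm thick at its middle 80 mm (12 mm thick towards its ends), about 90 g. Starts lying loose on the bench, thick side up. Origin at the centre of its underside; x along its 150 mm length, y across its 34 mm width, z up.
- bin: Plywood stock bin fixed to the bench, open on top: 200 (its x) by 240 mm (its y), walls 10 mm thick, 85 mm high, floor 8 mm thick. Origin at the centre of its underside, on the bench. The gate closes its -x side. Heel blocks stand at the back (x from about +30 mm), so the free floor is x -95 to +30, y -110 to +110 mm. A steel strike bracket is outside the front end of its -y wall.
- gate (a joint): Angle of the gate about its upright hinge, rad: 0 shut, grows as the free end swings outward (0.45 to 0.9 at the start, 1.5 at most). Seen from above, shutting turns it anticlockwise. It stays where it is left. Shutting, the tongue meets the strike pin at about 0.07 rad; from there it takes about 6 N at gate_face to snap it in. Latched it reads under 0.015.
- gate_hinge (a point): Hinge axis of the gate at bench height, mid-thickness of the panel; at (-108, +120, 0) mm in the bin's frame. The gate is a plywood panel 238 mm long, 14 mm thick, from 4 to 85 mm above the bench, 350 g. Shut, it runs from here along the bin's -y with its outer face 7 mm to the bin's -x of the axis.
- gate_face (a point): Point on the gate's outer face at its top edge, 165 mm from the hinge axis: push here with the fingertips, 15 to 25 mm below the edge (deeper, thick fingers may rub the edge). Moves with the gate; its x points into the gate (push direction), y back to the hinge. A dark steel latch case on the outer face (19 mm proud, 49 to 83 mm above the bench) begins 26 mm from here towards the free end.
- tongue (a joint): How far the sprung tongue is pushed back into its latch case, in m: 0 fully out (as it is when free and when latched), about 0.008 while it rides over the strike pin, 0.011 at most. Spring about 2 N when out, 3 N when pushed in.
- tongue_tip (a point): Outer end of the steel tongue, 66 mm above the bench. The tongue stands 14 mm beyond the gate's free end; its sloped side faces the bin.
- strike_pin (a point): Top centre of the upright steel strike pin, 8 mm thick, top 90 mm above the bench, carried by a bracket on the bin. It is at (-137, -128, 90) mm in the bin's frame. The latched tongue lies on the bin side of it.
- heel_a: Loose mahogany heel block 45 x 75 x 60 mm high standing in the back of the bin near its +y wall; to be left there. Origin at the centre of its underside.
- heel_b: The other heel block, same size, near the bin's -y wall; to be left there. Origin at the centre of its underside.
- glue: White glue bottle with a red cap, 64 mm thick and 170 mm tall, standing loose on the bench. Origin at the centre of its underside, z up.
There are look-alikes about, which are no part of the job. Several things look just like the blank: the one meant starts farthest to the robot's right.

How it is judged:
By the outcome, as a careful person would: the job done as asked, in the order asked, and still so for the second after the job is handed in, with the robot touching nothing.
It also fails if it takes over 58 s, if anything falls off the work surface, if the arm or the gripper's body presses on something with over 40 N, if the wrist force passes 120 N, or if a joint passes its speed limit or range.

ROBOT

A 6-joint arm with a two-finger parallel gripper is mounted at the origin on the work surface. World frame = base frame: x ahead of the robot, y to its left, z up, the work surface at z = 0. Lengths are in mm, angles in rad, forces in N, time in s.
With the tool pointing down it reaches from about 300 to 775 mm from the base axis. Payload 14.6 kg.
Tool frame: the origin (TCP) lies midway between the tips of the shut fingers; the grasp point (between the pads) lies 19 mm behind it; x points along the fingers, z is the direction in which the jaws open and shut, and the axes are right-handed (so a half turn about x gives the same grasp; the last joint's range is limited). The gripper opens to 94 mm and grips with 3 to 60 N. Pads are 16 mm wide; open, the fingers measure 119 mm over their backs; the gripper's body (75 mm by 177 mm) begins 78 mm behind the grasp point.
Start: joints at [-1.231, 0.3, 1.521, -0, 1.321, -0.067], TCP at [217.612, -505.108, 205.446] pointing down, gripper open.
Joint ranges: [-3.03, 3.03], [-0.79, 2.21], [0.23, 2.52], [-1.04, 4.18], [0, 3.07], [-2.55, 2.55]. Speed limits (rad/s): [2.22, 2.22, 2.57, 3.14, 3.14, 3.14].

INTERFACE

Orientations are given as [roll, pitch, yaw] about the fixed x, y, z axes, in that order (R = Rz(yaw) Ry(pitch) Rx(roll)).
In Python, from cell import * gives the robot as it stands.
- The arm moves only by the tool play_rows, never from a script. Its argument "motion" is one flat list of numbers, 7 for each row, row after row: the turn, a rotation vector about the tool's x, y, z in rad, then the shift along the tool's x, y, z in m, then the closure, from -1 (fully open) to 1 (shut), so that 0 is half open. In form: [rx, ry, rz, x, y, z, fingers, rx, ry, rz, x, y, z, fingers, ...]. A call has 1 to 20 rows; each row shifts and turns the pose as measured when the row begins, along the tool's axes as they then stand; what a row does not reach is not made up. A row lasts 1/10 s, in which the tool goes at most 50 mm and 8.59 degrees, less where a joint would pass 70% of its speed; a pose out of reach is approached as far as the arm can. A call with a gripper value outside its range is refused whole. The fingers move at their own pace and stop on an object; "newtons" is the grip in N (left out, the last holds). Time passes only in rows, so rows that do not move let the fingers close. It gives the time, the measured TCP pose, the force and the opening at its end, in the units of the state.
- read_state(): the state, without advancing time (a new reading comes with each control period).
- camera(name): name is "scene" or "top" or "wrist"; returns (picture, depth): 384x512x3 uint8, blue, green, red; 384x512 float32, mm along the optical axis (not along the pixel's ray), 0 where there is no reading.
- camera_params(name): a dict with "fx", "fy", "cx", "cy" (pixels), "T" (4x4, takes a point from camera to world coordinates). Camera axes: x right, y down, z forward; pixel columns grow to the right and rows downward; lengths in mm; the calibration is good to about 2 mm. A picture is of the moment at which its call begins: read the wrist's pose just before it. camera_params takes no time and is no camera call; for the wrist camera it gives the pose at the moment of the call.
- sign_off(): hands the job in, once; it reports no verdict.
Trained networks look in the newest picture that a camera, given by its name, has taken for a name from the list of things; names that differ only in an ending like _2 or _b are one class to them, and where a whole thing is asked for, a point or a joint stands for the part that bears it (a point fixed in the world has none). Each returns a list of dicts, best first, with "conf" (0 to 1); they miss things now and then, are a little off and sometimes report something else, mostly with a low value. They report only what shows in the picture. A call takes as long as a camera call. They do not tell look-alikes from the thing itself.
- masks_of(camera, name): "region" (384x512 bool, what is visible of it).
- place_of(camera, name): "at" ([x, y, z] in mm, in the coordinates of the camera as it stood for that picture, good to about 4 mm: a listed point, or the origin of a listed thing).
The state is a dict: "clock": time; "joints": joint angles; "qd": joint speeds; "effort": joint torques, N m; "eef_pos": TCP position; "eef_rot": TCP orientation; "wrist_force": force on the tool from outside, world axes, zero at the start; "moment": the same for the moment, N m; "finger_gap": finger opening in mm.
Only numpy, scipy, OpenCV 4.12 (cv2) and the standard library are available. Lean on these libraries where they do the work, as an engineer would, in place of code of your own. Each camera call takes 0.05 s, during which the arm holds its last target.

## Working session

There is one attempt and no reset: what is moved stays moved. The work goes in short steps, Python scripts to look and compute and a tool call to move; the robot and the scene stay as the last step left them, time stands still between calls to the robot, and variables do not carry over. Pictures are saved under pics/ and viewed, and the job is handed in when it is done.

Besides the shell and the picture viewer there is one more tool, called after "Emit:" as name(argument=value, ...) on one line, values as JSON. play_rows: Moves the arm, as the interface text tells. Its arguments: {"type":"object","properties":{"motion":{"type":"array","items":{"type":"number"}},"newtons":{"type":"number"}},"required":["motion"]}

```bash
ls; mkdir -p pics; python3 - <<'E'
from cell import *
import cv2,numpy as np
s=read_state();print(s)
for c in ["scene","top"]:
    p,d=camera(c);cv2.imwrite(f"pics/{c}0.png",p);np.save(f"{c}0.npy",d)
    P=camera_params(c);T=np.array(P["T"]);print(c,P)
    for n in ["blank","bin","gate","gate_hinge","gate_face","tongue_tip","strike_pin","heel_a","glue"]:
        try:
            for r in place_of(c,n): print(n,round(r["conf"],2),np.round((T@np.r_[r["at"],1])[:3],1))
        except Exception as e: print(n,e)
E
```

```text
pics
{'clock': 0.0, 'joints': array([-1.23060347e+00,  3.00473650e-01,  1.52158566e+00,  3.56138383e-05,
        1.32069659e+00, -6.65987609e-02]), 'qd': array([-0.00055426,  0.00069181,  0.00102573,  0.00065219, -0.00110564,
        0.00066589]), 'effort': array([-3.93459632e-04, -5.31806946e+01, -3.52746499e+01,  7.08376430e-02,
        2.43258476e-02, -9.62651211e-05]), 'eef_pos': array([ 217.53401847, -504.86538925,  204.88299319]), 'eef_rot': array([3.04534816, 1.56963256, 1.88133461]), 'wrist_force': array([ 0.57072779, -1.0717676 ,  0.30398962]), 'moment': array([-0.04279976, -0.05486817,  0.02016002]), 'finger_gap': 94.38788998749465}
scene {'fx': 404.56038634029477, 'fy': 404.56038634029477, 'cx': 250.14764597270872, 'cy': 193.41150721495706, 'T': array([[ 4.75364481e-01,  6.92611773e-01, -5.42510407e-01,
         1.01444354e+03],
       [ 8.79761582e-01, -3.79082382e-01,  2.86907835e-01,
        -2.24847883e+02],
       [-6.94039309e-03, -6.13665609e-01, -7.89535529e-01,
         7.45737078e+02],
       [ 0.00000000e+00,  0.00000000e+00,  0.00000000e+00,
         1.00000000
[... 711 characters left out ...]
-9.99812162e-01,  1.93649336e-02, -8.00043913e-04,
         1.12416161e+01],
       [-7.63185958e-04, -8.05830008e-02, -9.96747610e-01,
         1.00478860e+03],
       [ 0.00000000e+00,  0.00000000e+00,  0.00000000e+00,
         1.00000000e+00]])}
blank 0.95 [ 553.7 -310.1    0.9]
blank 0.74 [ 423.9 -178.    -0.8]
bin 0.85 [ 5.601e+02  2.003e+02 -1.000e-01]
gate it knows: bin, blank, gate_face, gate_hinge, glue, heel, strike_pin, tongue_tip
gate_hinge 0.82 [458.7  75.2  -1.3]
gate_face 0.59 [579.5 -32.2  86.8]
tongue_tip 0.37 [ 639.9 -103.5   64.8]
strike_pin 0.95 [709.6  80.1  94.7]
heel_a 0.92 [604.  261.2   7.4]
heel_a 0.81 [493.1 251.1  10.6]
glue 0.59 [ 7.191e+02 -1.974e+02  4.000e-01]
```

View pics/scene0.png

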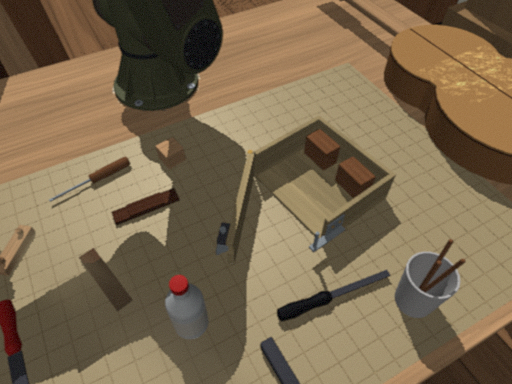

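View pics/top0.png

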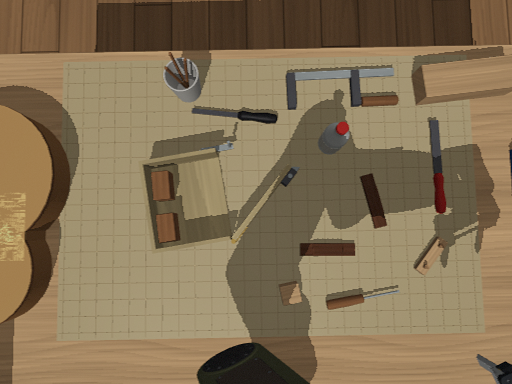

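The top view (image right is the robot's right) shows the target blank at about (373,200), with a look-alike at (327,249). The gate is open from its hinge at (235,240) to about (290,175). The glue is at (335,137). Next I'll refine the geometry from depth.

```bash
cat > h.py <<'E'
from cell import *
import cv2,numpy as np
from scipy.spatial.transform import Rotation as Ro
def cloud(d,P):
    v,u=np.mgrid[0:d.shape[0],0:d.shape[1]]
    X=np.stack([(u-P["cx"])/P["fx"]*d,(v-P["cy"])/P["fy"]*d,d],-1)
    T=np.array(P["T"]); return X@T[:3,:3].T+T[:3,3]
def pose():
    s=read_state(); return s, np.array(s["eef_pos"]), Ro.from_euler("xyz",s["eef_rot"])
def plan(pos,jaw):
    "delta in tool axes to reach pos, pointing down, jaw heading deg (mod 180)"
    s,p,R=pose(); z=np.array([np.cos(np.radians(jaw)),np.sin(np.radians(jaw)),0])
    if R.as_matrix()[:,2]@z<0: z=-z
    x=np.array([0,0,-1.]); Rt=Ro.from_matrix(np.stack([x,np.cross(z,x),z],1))
    rv=(R.inv()*Rt).as_rotvec(); print("rotvec",rv.round(4),"shift(m) in cur tool",(R.inv().apply(np.array(pos)-p)/1000).round(4), "in target tool",(Rt.inv().apply(np.array(pos)-p)/1000).round(4)); return Rt
E
python3 - <<'E'
from h import *
for c in ["top","scene"]:
    P=camera_params(c)
    p,d=camera(c)
    W=cloud(d,P)
    for r in masks_of(c,"blank"):
        m=r["region"]&(d>0); 
        m=cv2.erode(m.astype(np.uint8),np.ones((2,2)))>0
        Q=W[m]; (cx,cy),(w,h),a=cv2.minAreaRect(Q[:,:2].astype(np.float32))
        e,V=np.linalg.eigh(np.cov(Q[:,:2].T)); v=V[:,1]
        print(c,r["conf"],m.sum(),"c",cx,cy,w,h,a,"pca",np.degrees(np.arctan2(v[1],v[0])),Q.mean(0),np.percentile(Q[:,2],[5,50,95]))
    # heights
    m=(W[...,2]>75)&(W[...,2]<92)&(W[...,0]>400)&(W[...,0]<760)&(W[...,1]>-140)&(W[...,1]<340)&(d>0)
    img=np.zeros((500,400),np.uint8)
    Q=W[m]; img[(Q[:,1]+150).astype(int).clip(0,499),(Q[:,0]-380).astype(int).clip(0,399)]=255
    cv2.imwrite(f"pics/rim_{c}.png",img)
    # gate line: points with y<70
    if 1:
        G=Q[(Q[:,1]<60)&(Q[:,1]>-80)&(Q[:,0]<650)]
        l=cv2.fitLine(G[:,:2].astype(np.float32),cv2.DIST_HUBER,0,.01,.01).ravel();print("gate",len(G),l,np.degrees(np.arctan2(l[1],l[0])))
    B=W[(W[...,2]>60)&(W[...,2]<92)&(W[...,1]>85)&(W[...,1]<330)&(W[...,0]>420)&(W[...,0]<690)&(d>0)]
    print("bin rim rect",cv2.minAreaRect(B[:,:2].astype(np.float32)))
E
```

```text
top 0.68 582 c 551.412841796875 -309.8201904296875 144.55264282226562 33.69404220581055 13.504573822021484 pca -166.15701529811915 [ 550.41007818 -309.81712712   14.49983015] [10.11642159 14.57985333 18.49754253]
top 0.56 610 c 421.6106262207031 -177.89031982421875 147.34262084960938 30.28114891052246 88.90612030029297 pca 88.07134503531279 [ 421.51041544 -176.51971561   14.44108956] [10.13680759 14.44381103 18.50051771]
gate 553 [  0.7701361  -0.6378796 561.515     -10.204535 ] -39.63389
bin rim rect ((560.880859375, 199.6957550048828), (242.46287536621094, 200.0653533935547), 8.833892822265625)
scene 0.85 1154 c 557.3865356445312 -310.17401123046875 148.05836486816406 35.88549041748047 13.202256202697754 pca -166.29714304122334 [ 565.01553027 -309.71088481   13.53352607] [ 9.11991971 14.00059418 17.47768032]
scene 0.66 862 c 426.18115234375 -177.6490020751953 149.52818298339844 34.86752700805664 89.9791259765625 pca 88.7559085583794 [ 429.609126   -180.05826821   12.42893822] [ 4.18238277 12.66186546 17.16486434]
gate 749 [  0.7736842   -0.63357145 570.9947     -17.284586  ] -39.314114
bin rim rect ((561.2429809570312, 198.6446990966797), (242.48757934570312, 202.44371032714844), 8.213570594787598)
```

```bash
python3 -c "
import cv2,numpy as np
a=cv2.imread('pics/rim_top.png',0);b=cv2.imread('pics/rim_scene.png',0)
cv2.imwrite('pics/rim.png',np.hstack([a,b]))"
```

```text
(no output)
```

View pics/rim.png

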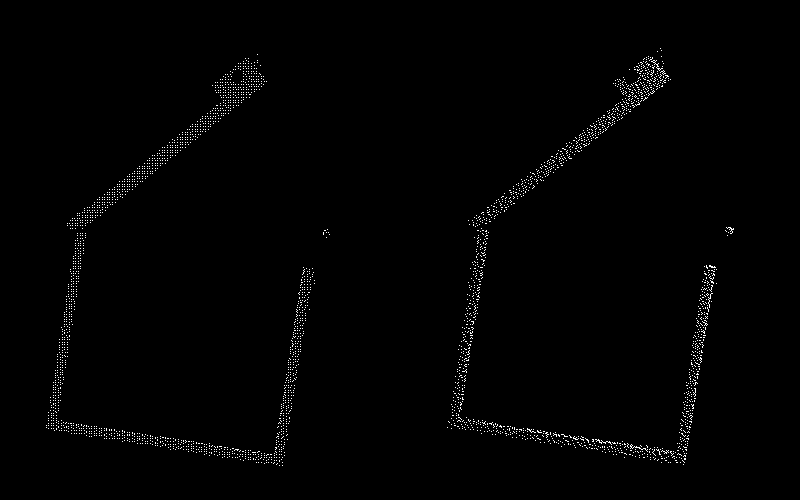

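Both cameras agree. The blank is at (554,-310), long axis at 13.7°. The bin centre is at (561,199), its front edge heading about 8.4°, and the gate is open about 0.83 rad. Now I'll plan the approach.

```bash
python3 - <<'E'
from h import *
Rt=plan([554.5,-310,120],-76.3); print(Rt.as_matrix().round(3))
E
```

```text
rotvec [ 0.1677 -0.      0.    ] shift(m) in cur tool [ 0.0854  0.3866 -0.0459] in target tool [ 0.0854  0.3735 -0.1098]
[[ 0.     0.972  0.237]
 [ 0.     0.237 -0.972]
 [-1.     0.    -0.   ]]
```

Emit:
play_rows(motion=[0.084,0,0,0,0,0,-1,0.084,0,0,0,0,0,-1,0,0,0,0.0078,0.034,-0.01,-1,0,0,0,0.0078,0.034,-0.01,-1,0,0,0,0.0078,0.034,-0.01,-1,0,0,0,0.0078,0.034,-0.01,-1,0,0,0,0.0078,0.034,-0.01,-1,0,0,0,0.0078,0.034,-0.01,-1,0,0,0,0.0078,0.034,-0.01,-1,0,0,0,0.0078,0.034,-0.01,-1,0,0,0,0.0078,0.034,-0.01,-1,0,0,0,0.0078,0.034,-0.01,-1,0,0,0,0.0078,0.034,-0.01,-1,0,0,0,0,0,0,-1], newtons=25)

```text
clock: 2.5
eef_pos: [569.2, -305.1, 116.0]
eef_rot: [-0.108, 1.569, -1.451]
wrist_force: [-0.6, -0.2, -0.2]
finger_gap: 94.0
```

```bash
python3 - <<'E'
from h import *
P=camera_params("wrist");p,d=camera("wrist");cv2.imwrite("pics/w1.png",p)
W=cloud(d,P)
for r in masks_of("wrist","blank"):
    m=r["region"]&(d>0); Q=W[m]
    print(r["conf"],m.sum(),cv2.minAreaRect(Q[:,:2].astype(np.float32)),np.percentile(Q[:,2],[5,50,95]))
Rt=plan([554.5,-310,120],-76.3)
E
```

```text
0.83 4424 ((550.13427734375, -311.80029296875), (157.09661865234375, 37.0469970703125), 13.558674812316895) [10.8263835  14.83397231 16.72886305]
0.74 1360 ((616.843994140625, -72.91741943359375), (34.663063049316406, 68.8922119140625), 64.82662200927734) [ 6.21744726 24.20983118 67.68832692]
0.71 1826 ((466.4099426269531, -218.723876953125), (128.07565307617188, 222.0968780517578), 46.03971862792969) [ 2.55105146 11.91835568 16.48591246]
rotvec [-0.0131  0.0032  0.0001] shift(m) in cur tool [-0.0028 -0.0128 -0.0002] in target tool [-0.0028 -0.0128 -0.0004]
```

View pics/w1.png

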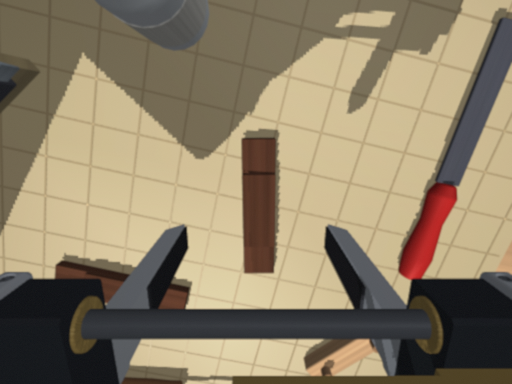

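The wrist view shows the blank centred between the fingers, spanning about (259,138) to (259,272). I'm stepping back 13 mm along its length and going down.

Emit:
play_rows(motion=[-0.013,0.003,0,0,-0.008,0,-1,0,0,0,0.01,-0.005,0,-1,0,0,0,0.02,0,0,-1,0,0,0,0.02,0,0,-1,0,0,0,0.02,0,0,-1,0,0,0,0.015,0,0,-1,0,0,0,0.01,0,0,-1,0,0,0,0,0,0,-1])

```text
clock: 3.4
eef_pos: [546.5, -316.8, 19.2]
eef_rot: [0.556, 1.568, -0.784]
wrist_force: [-0.5, -0.1, 0.6]
finger_gap: 93.9
```

```bash
python3 - <<'E'
from h import *
P=camera_params("wrist");p,d=camera("wrist");cv2.imwrite("pics/w2.png",p)
Rt=plan([553.5,-310.5,3.5],-76.3); print(read_state()["eef_pos"])
E
```

```text
rotvec [-0.0076  0.0032 -0.0022] shift(m) in cur tool [ 0.0166  0.0079 -0.0049] in target tool [ 0.0166  0.008  -0.0047]
[ 546.89074509 -316.99983002   20.09408978]
```

View pics/w2.png

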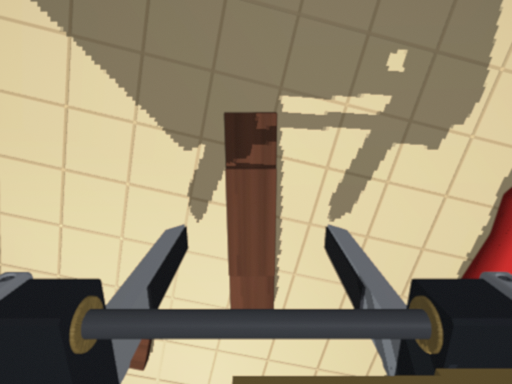

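The blank lies between the fingers, centred at about column 251. I'm fixing the residual offset and lowering.

Emit:
play_rows(motion=[-0.008,0.003,-0.002,0,0.008,-0.005,-1,0,0,0,0,0,0,-1])

```text
clock: 3.65
eef_pos: [554.6, -310.3, 21.7]
eef_rot: [0.819, 1.568, -0.512]
wrist_force: [-0.1, -0.3, 0.5]
finger_gap: 94.1
```

```bash
python3 - <<'E'
from h import *
Rt=plan([553.5,-310.5,3.5],-76.3); print(read_state()["eef_pos"])
E
```

```text
rotvec [ 0.0007  0.0016 -0.0018] shift(m) in cur tool [ 0.0182 -0.0012 -0.0001] in target tool [ 0.0182 -0.0011 -0.0001]
[ 554.64304883 -310.3419322    21.74521357]
```

Emit:
play_rows(motion=[0,0,0,0.009,0,0,-1,0,0,0,0.008,0,0,-1,0,0,0,0.002,0,0,-1,0,0,0,0,0,0,-0.2,0,0,0,0,0,0,0.2,0,0,0,0,0,0,1,0,0,0,0,0,0,1,0,0,0,0,0,0,1,0,0,0,0,0,0,1,0,0,0,0,0,0,1,0,0,0,0,0,0,1], newtons=25)

```text
clock: 4.75
eef_pos: [555.7, -310.5, 2.7]
eef_rot: [0.772, 1.566, -0.558]
wrist_force: [0.2, 0.8, -0.3]
finger_gap: 33.9
```

```bash
python3 - <<'E'
from h import *
s=read_state();print(s["eef_pos"],s["finger_gap"],s["wrist_force"])
P=camera_params("wrist");p,d=camera("wrist");cv2.imwrite("pics/w3.png",p)
E
```

```text
[ 555.65344934 -310.53288261    2.68856714] 33.86543531524631 [ 0.21561276  0.78241627 -0.2726394 ]
```

View pics/w3.png

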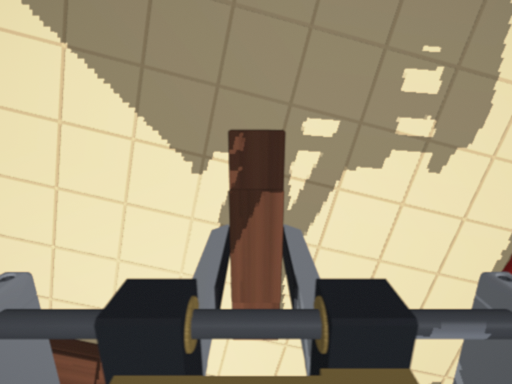

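The gap reads 33.9 mm, so the blank is held. I'm lifting it.

Emit:
play_rows(motion=[0,0,0,-0.01,0,0,1,0,0,0,-0.025,0,0,1,0,0,0,-0.03,0,0,1,0,0,0,-0.035,0,0,1,0,0,0,-0.035,0,0,1,0,0,0,-0.025,0,0,1,0,0,0,-0.01,0,0,1,0,0,0,0,0,0,1])

```text
clock: 5.6
eef_pos: [554.0, -309.4, 182.1]
eef_rot: [0.8, 1.567, -0.53]
wrist_force: [-0.0, -0.1, -0.9]
finger_gap: 33.9
```

```bash
python3 - <<'E'
from h import *
plan([566,166,180],-81.6); s=read_state();print(s["eef_pos"],s["finger_gap"],s["wrist_force"])
E
```

```text
rotvec [ 0.094   0.0024 -0.0027] shift(m) in cur tool [ 0.0012  0.1249 -0.4588] in target tool [ 0.0021  0.0813 -0.4685]
[ 553.98814268 -309.40019935  182.0809939 ] 33.91384351636819 [-0.01358846 -0.12296096 -0.93010223]
```

Emit:
play_rows(motion=[0.047,0,0,0,0.0,-0.01,1,0.047,0,0,0,0.005,-0.02,1,0,0,0,0,0.005,-0.029,1,0,0,0,0,0.005,-0.029,1,0,0,0,0,0.005,-0.029,1,0,0,0,0,0.005,-0.029,1,0,0,0,0,0.005,-0.029,1,0,0,0,0,0.005,-0.029,1,0,0,0,0,0.005,-0.029,1,0,0,0,0,0.005,-0.029,1,0,0,0,0,0.005,-0.029,1,0,0,0,0,0.005,-0.029,1,0,0,0,0,0.005,-0.029,1,0,0,0,0,0.005,-0.029,1,0,0,0,0,0.005,-0.029,1,0,0,0,0,0.005,-0.025,1,0,0,0,0,0.002,-0.01,1,0,0,0,0,0,0,1])

```text
clock: 7.4
eef_pos: [554.9, 157.1, 154.3]
eef_rot: [-1.806, 1.535, 3.046]
wrist_force: [0.7, 0.1, -1.7]
finger_gap: 33.7
```

```bash
python3 - <<'E'
from h import *
plan([566,166,180],-81.6); s=read_state();print(s["eef_pos"],s["finger_gap"],s["wrist_force"])
for c in ["scene","top","wrist"]:
    p,d=camera(c);cv2.imwrite(f"pics/{c}4.png",p)
p=[cv2.imread(f"pics/{c}4.png") for c in ("scene","top","wrist")]
cv2.imwrite("pics/all4.png",np.vstack([np.hstack([cv2.resize(x,(400,300)) for x in p[:2]]),np.hstack([cv2.resize(p[2],(400,300)),np.zeros((300,400,3),np.uint8)])]))
E
```

```text
rotvec [-0.0062 -0.0085  0.0349] shift(m) in cur tool [-0.0261  0.0113 -0.0075] in target tool [-0.0257  0.0122 -0.0072]
[554.94911852 157.11831367 154.26501482] 33.66212527672025 [ 0.69945185  0.13391351 -1.72479035]
```

View pics/all4.png

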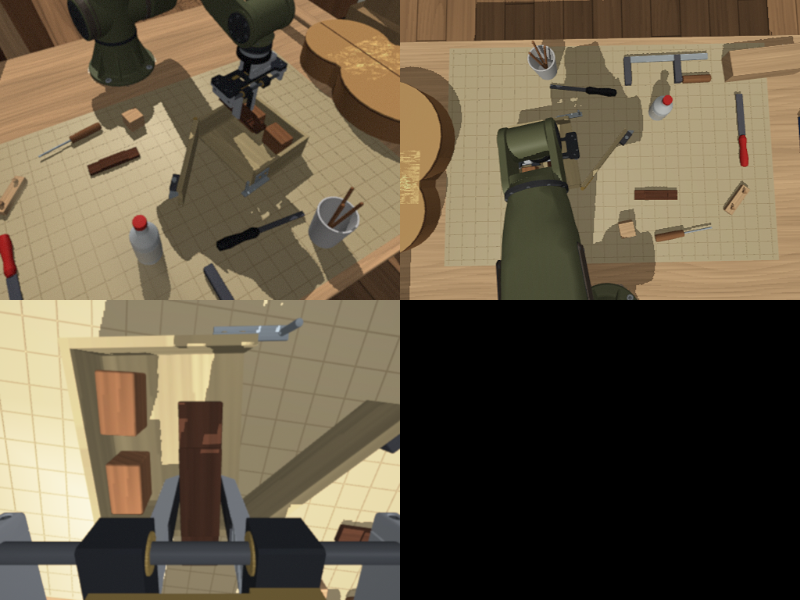

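The blank is held over the open floor in front of the heel blocks, slightly tilted. I'll correct the pose, then descend in stages.

Emit:
play_rows(motion=[-0.006,-0.0085,0.035,0,0.012,-0.007,1,0,0,0,0,0,0,1])

```text
clock: 7.75
eef_pos: [566.8, 161.7, 154.7]
eef_rot: [1.232, 1.569, -0.197]
wrist_force: [-0.8, 1.0, -0.8]
finger_gap: 33.8
```

```bash
python3 - <<'E'
from h import *
plan([566,166,11],-81.6); s=read_state();print(s["eef_pos"])
p,d=camera("wrist");P=camera_params("wrist");W=cloud(d,P)
cv2.imwrite("pics/w5.png",p)
# bin floor height samples, heels
for n in ["heel_a","bin"]:
    for r in masks_of("wrist",n):
        Q=W[r["region"]&(d>0)]; 
        if n=="bin": 
            z=Q[:,2]; print("floor z",np.median(z[(z>-5)&(z<25)]))
        else: 
            Q=Q[Q[:,2]>50]; print(n,r["conf"],cv2.minAreaRect(Q[:,:2].astype(np.float32)))
E
```

```text
rotvec [-0.005   0.0007 -0.0019] shift(m) in cur tool [ 0.1437 -0.0004 -0.0045] in target tool [ 0.1437 -0.0002 -0.0044]
[566.78867189 161.70035695 154.65472379]
heel_a 0.76 ((491.37139892578125, 252.4298095703125), (71.08355712890625, 52.46064376831055), 6.511959552764893)
heel_a 0.62 ((600.7830200195312, 262.0460205078125), (74.93568420410156, 44.81441879272461), 4.895966053009033)
floor z 7.9517902655086345
floor z 14.955202463209105
```

Emit:
play_rows(motion=[-0.005,0,0,0.01,0,-0.004,1,0,0,0,0.015,0,0,1,0,0,0,0.015,0,0,1,0,0,0,0.015,0,0,1,0,0,0,0.015,0,0,1,0,0,0,0.015,0,0,1,0,0,0,0.01,0,0,1,0,0,0,0.005,0,0,1,0,0,0,0,0,0,1])

```text
clock: 8.8
eef_pos: [563.1, 163.8, 46.7]
eef_rot: [-1.599, 1.566, -3.025]
wrist_force: [-0.3, 0.9, -1.8]
finger_gap: 33.9
```

```bash
python3 - <<'E'
from h import *
plan([566,166,11],-81.6); s=read_state();print(s["eef_pos"],s["wrist_force"])
p,d=camera("wrist");cv2.imwrite("pics/w6.png",p)
E
```

```text
rotvec [-0.0014 -0.0001  0.0052] shift(m) in cur tool [ 0.0357  0.0033 -0.0018] in target tool [ 0.0357  0.0032 -0.0018]
[563.13219565 163.7965243   46.74029074] [-0.3491382   0.88576591 -1.82034111]
```

View pics/w6.png

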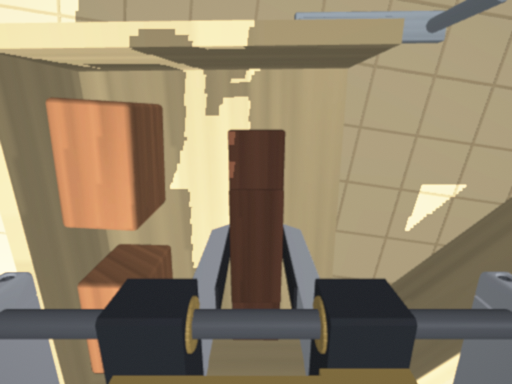

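The blank is inside the bin, with the heel blocks on the left well clear. I'm lowering slowly.

Emit:
play_rows(motion=[-0.001,0,0.005,0.008,0.002,-0.001,1,0,0,0,0.008,0,0,1,0,0,0,0.006,0,0,1,0,0,0,0.004,0,0,1,0,0,0,0,0,0,1])

```text
clock: 9.35
eef_pos: [566.1, 165.5, 20.4]
eef_rot: [1.711, 1.568, 0.287]
wrist_force: [-0.1, -0.1, -1.4]
finger_gap: 33.5
```

```bash
python3 - <<'E'
from h import *
plan([566,166,11],-81.6); s=read_state();print(s["eef_pos"],s["wrist_force"])
E
```

```text
rotvec [-0.0003 -0.0005 -0.0033] shift(m) in cur tool [ 0.0094 -0.     -0.0005] in target tool [ 0.0094 -0.     -0.0005]
[566.07465104 165.50104195  20.36337067] [-0.09272695 -0.07682597 -1.43547041]
```

Emit:
play_rows(motion=[0,0,-0.003,0.003,0,0,1,0,0,0,0.003,0,0,1,0,0,0,0.002,0,0,1,0,0,0,0,0,0,1])

```text
clock: 9.75
eef_pos: [566.3, 165.5, 12.0]
eef_rot: [2.331, 1.57, 0.907]
wrist_force: [0.2, 0.3, -0.4]
finger_gap: 34.0
```

```bash
python3 - <<'E'
from h import *
plan([566,166,11],-81.6); s=read_state();print(s["eef_pos"],s["wrist_force"],s["moment"])
E
```

```text
rotvec [-0.0003 -0.0005 -0.0005] shift(m) in cur tool [ 0.001  -0.0002 -0.0005] in target tool [ 0.001  -0.0002 -0.0005]
[566.31711929 165.51896164  11.98101315] [ 0.21711448  0.33806733 -0.37142976] [-0.00317415  0.02770028  0.01734114]
```

Emit:
play_rows(motion=[0,0,0,0.001,0,0,1,0,0,0,0.001,0,0,1,0,0,0,0,0,0,1])

```text
clock: 10.05
eef_pos: [566.6, 165.6, 10.9]
eef_rot: [1.934, 1.57, 0.51]
wrist_force: [0.3, -0.4, -1.3]
finger_gap: 34.0
```

Emit:
play_rows(motion=[0,0,0,0.0015,0,0,1,0,0,0,0,0,0,1])

```text
clock: 10.25
eef_pos: [566.9, 165.7, 10.9]
eef_rot: [1.771, 1.569, 0.347]
wrist_force: [-0.3, -0.2, -0.9]
finger_gap: 33.6
```

Emit:
play_rows(motion=[0,0,0,0.002,0,0,1,0,0,0,0.001,0,0,1,0,0,0,0,0,0,1])

```text
clock: 10.55
eef_pos: [567.2, 165.8, 10.8]
eef_rot: [1.693, 1.568, 0.269]
wrist_force: [0.5, 0.4, 0.3]
finger_gap: 33.7
```

Height has stopped at 10.8 mm and the force has turned upward, so the blank is on the floor. I'll release it with a modest opening and lift straight up.

Emit:
play_rows(motion=[0,0,0,0,0,0,0.25,0,0,0,0,0,0,0.15,0,0,0,0,0,0,0.0,0,0,0,0,0,0,0.0,0,0,0,0,0,0,0.0,0,0,0,-0.005,0,0,0.0,0,0,0,-0.015,0,0,0.0,0,0,0,-0.03,0,0,0.0,0,0,0,-0.03,0,0,0.0,0,0,0,-0.03,0,0,0.0,0,0,0,-0.03,0,0,0.0,0,0,0,-0.02,0,0,0.0,0,0,0,0,0,0,0])

```text
clock: 11.85
eef_pos: [566.5, 165.6, 183.9]
eef_rot: [1.675, 1.563, 0.251]
wrist_force: [-0.2, -0.8, 0.2]
finger_gap: 47.2
```

```bash
python3 - <<'E'
from h import *
s=read_state();print(s["eef_pos"],s["finger_gap"])
P=camera_params("wrist");p,d=camera("wrist");cv2.imwrite("pics/w7.png",p);W=cloud(d,P)
for n in ["blank","heel_a"]:
  for r in masks_of("wrist",n):
    Q=W[r["region"]&(d>0)]; Q=Q[Q[:,2]>(50 if n!="blank" else 0)]
    if len(Q): print(n,r["conf"],cv2.minAreaRect(Q[:,:2].astype(np.float32)),np.percentile(Q[:,2],[5,50,95]))
E
```

```text
[566.54585663 165.60324606 183.94185905] 47.20873476118653
blank 0.95 ((497.93145751953125, -26.495880126953125), (317.1783447265625, 48.461883544921875), 59.49305725097656) [ 2.70076745 11.67999618 16.21168594]
blank 0.71 ((561.800537109375, 166.3446502685547), (154.659423828125, 34.78244400024414), 7.921184539794922) [18.84826668 22.80962286 24.81924532]
heel_a 0.76 ((516.2978515625, 248.61119079589844), (53.69434356689453, 133.81466674804688), 71.87948608398438) [57.01188244 67.73396908 69.05011192]
```

View pics/w7.png

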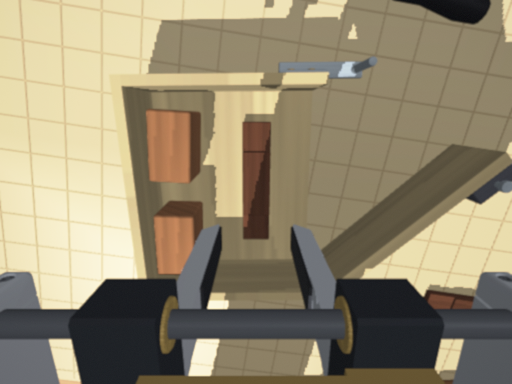

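The blank lies flat in the bin: its top is at 24 mm, which is the 8 mm floor plus 16 mm. It sits at about (562,166), and the heels haven't moved. Next is the gate approach: fingers shut, jaw axis normal to the gate.

```bash
python3 - <<'E'
from h import *
for c in ["scene","top"]:
    p,d=camera(c);T=np.array(camera_params(c)["T"])
    for n in ["gate_face","tongue_tip","strike_pin"]:
        for r in place_of(c,n): print(c,n,round(r["conf"],2),np.round((T@np.r_[r["at"],1])[:3],1))
print(read_state()["joints"].round(3))
plan([556,-58,180],-129.6)
E
```

```text
scene gate_face 0.73 [583.1 -37.4  87.2]
scene tongue_tip 0.67 [641.7 -97.9  67.1]
scene strike_pin 0.73 [709.9  82.4  86.2]
top gate_face 0.96 [579.8 -34.3  89.1]
top tongue_tip 0.54 [ 636.2 -102.3   65.9]
top strike_pin 0.53 [491.  248.1   9.2]
[0.222 0.408 1.438 0.    1.296 1.646]
rotvec [ 8.378e-01 -6.000e-04 -6.000e-04] shift(m) in cur tool [-0.0007 -0.042   0.2195] in target tool [-0.0006  0.1351  0.1781]
```

Emit:
play_rows(motion=[0.14,0,0,0,0,0,1,0.14,0,0,0,0,0,1,0.14,0,0,0,0,0,1,0.14,0,0,0,0,0,1,0.14,0,0,0,0,0,1,0.13,0,0,0,0,0,1,0,0,0,0,0.0135,0.0178,1,0,0,0,0,0.0135,0.0178,1,0,0,0,0,0.0135,0.0178,1,0,0,0,0,0.0135,0.0178,1,0,0,0,0,0.0135,0.0178,1,0,0,0,0,0.0135,0.0178,1,0,0,0,0,0.0135,0.0178,1,0,0,0,0,0.0135,0.0178,1,0,0,0,0,0.0135,0.0178,1,0,0,0,0,0.005,0.007,1,0,0,0,0,0,0,1])

```text
clock: 14.1
eef_pos: [549.4, -51.0, 176.7]
eef_rot: [-0.904, 1.568, 3.091]
wrist_force: [-0.0, 0.3, 0.0]
finger_gap: 0.6
```

```bash
python3 - <<'E'
from h import *
s=read_state();print(s["eef_pos"],s["finger_gap"],s["joints"].round(2))
plan([556,-58,66],-129.6)
E
```

```text
[549.36991068 -50.9981765  176.66919451] 0.6145044088729629 [-0.16  0.33  1.55 -0.    1.26  2.13]
rotvec [-0.0268  0.0017  0.0022] shift(m) in cur tool [0.1106 0.0098 0.0007] in target tool [0.1107 0.0096 0.0012]
```

Now descending, with about 20 mm of clearance to the gate.

Emit:
play_rows(motion=[-0.027,0.002,0.002,0,0.009,0.004,1,0,0,0,0.01,0,0.002,1,0,0,0,0.02,0,0,1,0,0,0,0.02,0,0,1,0,0,0,0.015,0,0,1,0,0,0,0.01,0,0,1,0,0,0,0,0,0,1])

```text
clock: 14.8
eef_pos: [551.3, -55.5, 95.8]
eef_rot: [-1.674, 1.568, 2.349]
wrist_force: [-0.8, 0.7, 0.5]
finger_gap: 0.6
```

```bash
python3 - <<'E'
from h import *
s=read_state();print(s["eef_pos"],s["finger_gap"],s["wrist_force"])
plan([556,-58,66],-129.6)
p,d=camera("scene");cv2.imwrite("pics/s8.png",p)
p,d=camera("wrist");cv2.imwrite("pics/w8.png",p)
E
```

```text
[551.2830774  -55.46409868  95.8166855 ] 0.5800066599022561 [-0.84031761  0.69599659  0.46352056]
rotvec [ 0.0011 -0.0002  0.0023] shift(m) in cur tool [ 0.0298  0.0053 -0.001 ] in target tool [ 0.0298  0.0053 -0.0011]
```

View pics/s8.png

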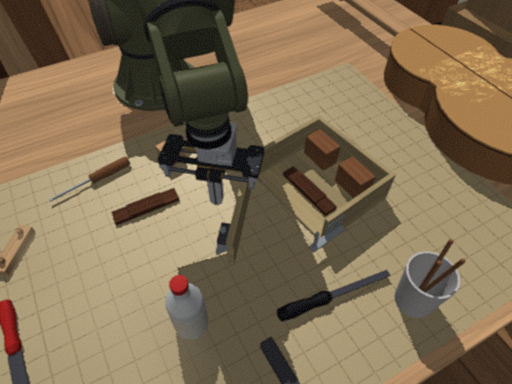

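View pics/w8.png

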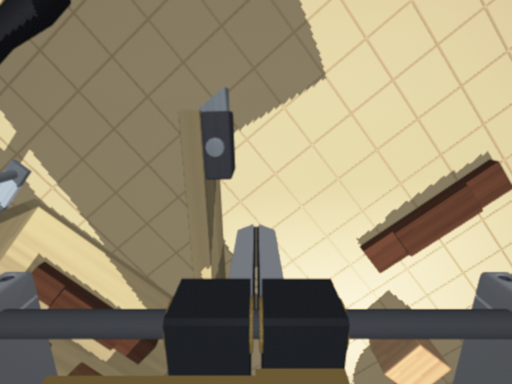

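In the scene view the fingers are at (215,190), just outside the gate. In the wrist view the latch case is ahead at (218,145), clear of them. Lowering to 66 mm.

Emit:
play_rows(motion=[0,0,0.002,0.01,0.005,0,1,0,0,0,0.01,0,0,1,0,0,0,0.01,0,0,1,0,0,0,0.001,0,0,1,0,0,0,0,0,0,1])

```text
clock: 15.4
eef_pos: [557.2, -59.3, 65.2]
eef_rot: [2.144, 1.566, -0.117]
wrist_force: [0.2, -0.4, -0.2]
finger_gap: 0.2
```

Emit:
play_rows(motion=[0,0,0,0,0,-0.006,1,0,0,0,0,0,-0.006,1,0,0,0,0,0,-0.005,1,0,0,0,0,0,0,1])

```text
clock: 15.8
eef_pos: [569.5, -44.9, 66.1]
eef_rot: [2.155, 1.564, -0.106]
wrist_force: [0.6, -0.2, -0.0]
finger_gap: 0.7
```

```bash
python3 - <<'E'
from h import *
s=read_state();print(s["eef_pos"],s["finger_gap"],s["wrist_force"])
u=np.array([.7705,-.6374]);n=np.array([-.6374,-.7705]);v=s["eef_pos"][:2]-[458.1,74.7];print(v@u,v@n)
plan([556,-58,66],-129.6)
E
```

```text
[569.53322076 -44.89934723  66.1149797 ] 0.705249085764436 [ 0.57448123 -0.15280997 -0.01780265]
162.09192052058808 21.123762131730953
rotvec [ 0.0007 -0.0036 -0.0054] shift(m) in cur tool [ 0.     -0.0021  0.0187] in target tool [ 0.0001 -0.0021  0.0187]
```

Emit:
play_rows(motion=[-0.03,-0.003,-0.005,0,0.0005,-0.005,1,-0.05,0,0,0,0.0008,-0.008,1,-0.05,0,0,0,0.0008,-0.008,1,-0.05,0,0,0,0.0008,-0.008,1,-0.05,0,0,0,0.0008,-0.008,1,-0.05,0,0,0,0.0008,-0.008,1,-0.05,0,0,0,0.0008,-0.008,1,-0.05,0,0,0,0.0008,-0.008,1,-0.05,0,0,0,0.0008,-0.008,1,0,0,0,0,0,0,1])

```text
clock: 16.8
eef_pos: [610.5, 16.0, 66.5]
eef_rot: [-1.33, 1.568, -3.129]
wrist_force: [-0.4, -0.9, 0.7]
finger_gap: -0.1
```

```bash
cat >> h.py <<'E'
def arc():
    s,p,R=pose(); v=p[:2]-[458.1,74.7]; z=R.as_matrix()[:,2]; x=R.as_matrix()[:,0]
    jaw=np.degrees(np.arctan2(z[1],z[0])); th_tool=8.4-(jaw+90)
    # gate angle if touching: v = r_u u + 19.5 n
    r=np.hypot(*v); al=np.degrees(np.arctan2(v[1],v[0])); th=8.4-(al+np.degrees(np.arcsin(19.5/r)))
    print("tool theta",np.radians(th_tool).round(3),"gate theta if touching",np.radians(th).round(3),"s",np.sqrt(r*r-19.5**2).round(1),"z",p[2].round(1),"tilt",x.round(3),"F",np.round(s["wrist_force"],2), "Fn",round(float(s["wrist_force"]@z),2),s["clock"])
E
python3 - <<'E'
from h import *
arc()
p,d=camera("scene");cv2.imwrite("pics/s9.png",p)
E
```

```text
tool theta 0.375 gate theta if touching 0.394 s 162.1 z 66.5 tilt [-0.002 -0.    -1.   ] F [-0.37 -0.94  0.71] Fn 1.0 16.8
```

View pics/s9.png

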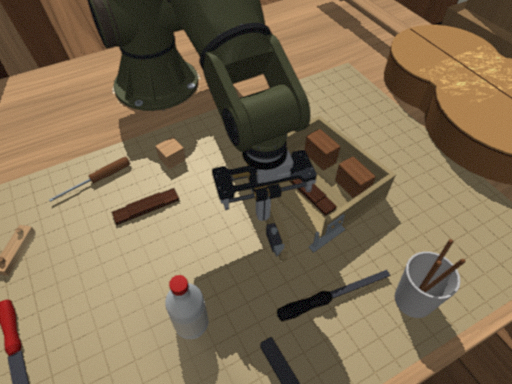

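The gate is following the fingers; its latch end is now at about (276,240). Continuing along the arc.

Emit:
play_rows(motion=[-0.04,0,0,0,0.0008,-0.008,1,-0.05,0,0,0,0.0008,-0.008,1,-0.05,0,0,0,0.0008,-0.008,1,-0.05,0,0,0,0.0008,-0.008,1,-0.03,0,0,0,0.0008,-0.005,1,0,0,0,0,0,0,1])

```text
clock: 17.45
eef_pos: [620.1, 52.9, 66.6]
eef_rot: [-1.445, 1.568, -3.015]
wrist_force: [0.3, 0.6, -0.3]
finger_gap: 0.6
```

```bash
python3 - <<'E'
from h import *
arc()
E
```

```text
tool theta 0.145 gate theta if touching 0.161 s 162.3 z 66.6 tilt [-0.003 -0.    -1.   ] F [ 0.27  0.6  -0.3 ] Fn -0.6 17.45
```

Emit:
play_rows(motion=[-0.03,0,0,0,0.0004,-0.004,1,-0.025,0,0,0,0.0004,-0.004,1,-0.025,0,0,0,0.0004,-0.004,1,-0.02,0,0,0,0.0003,-0.003,1,0,0,0,0,0,0,1])

```text
clock: 17.95
eef_pos: [621.1, 68.6, 66.7]
eef_rot: [-1.523, 1.568, -2.986]
wrist_force: [-0.6, 0.0, 0.7]
finger_gap: 0.6
```

```bash
python3 - <<'E'
from h import *
arc()
E
```

```text
tool theta 0.038 gate theta if touching 0.064 s 161.9 z 66.7 tilt [-0.003 -0.    -1.   ] F [-0.6   0.01  0.74] Fn -0.07 17.95
```

Emit:
play_rows(motion=[-0.01,0,0,0,0.0003,-0.004,1,-0.01,0,0,0,0.0002,-0.004,1,-0.01,0,0,0,0.0002,-0.004,1])

```text
clock: 18.25
eef_pos: [620.6, 78.9, 66.7]
eef_rot: [-0.662, 1.566, -2.094]
wrist_force: [2.4, -33.4, 0.9]
finger_gap: -0.1
```

```bash
python3 - <<'E'
from h import *
arc()
E
```

```text
tool theta 0.007 gate theta if touching 0.0 s 161.4 z 66.7 tilt [-0.002 -0.004 -1.   ] F [  2.35 -33.43   0.88] Fn 33.44 18.25
```

33 N at an estimated angle of 0, so the gate is against its stop. I'm backing off to check the latch.

Emit:
play_rows(motion=[0,0,0,0,0,0.002,1,0,0,0,0,0,0.008,1,0,0,0,0,0,0.02,1,0,0,0,0,0,0.03,1,0,0,0,-0.03,0,0.03,1,0,0,0,-0.04,0,0.03,1,0,0,0,-0.04,0,0.03,1,0,0,0,-0.03,-0.03,0.02,1,0,0,0,0,-0.03,0,1,0,0,0,0,-0.03,0,1,0,0,0,0,0,0,1])

```text
clock: 19.35
eef_pos: [553.1, -110.4, 212.5]
eef_rot: [-0.955, 1.566, -2.383]
wrist_force: [0.3, 1.0, -0.5]
finger_gap: 0.3
```

```bash
python3 - <<'E'
from h import *
s=read_state();print(s["eef_pos"],s["wrist_force"])
for c in ["scene","top","wrist"]:
    P=camera_params(c);p,d=camera(c);cv2.imwrite(f"pics/{c}10.png",p);T=np.array(P["T"]);W=cloud(d,P)
    for n in ["gate_face","tongue_tip","strike_pin","gate_hinge"]:
        for r in place_of(c,n): print(c,n,round(r["conf"],2),np.round((T@np.r_[r["at"],1])[:3],1))
    Q=W[(d>0)&(W[...,2]>76)&(W[...,2]<90)&(W[...,1]>50)&(W[...,1]<125)&(W[...,0]>480)&(W[...,0]<640)]
    if len(Q)>30:
        l=cv2.fitLine(Q[:,:2].astype(np.float32),cv2.DIST_HUBER,0,.01,.01).ravel();print(c,"gate",len(Q),l,np.degrees(np.arctan2(l[1],l[0])))
p=cv2.imread("pics/scene10.png")[180:300,190:360];cv2.imwrite("pics/crop10.png",cv2.resize(p,None,fx=4.5,fy=4.5,interpolation=cv2.INTER_CUBIC))
E
```

```text
[ 553.07106063 -110.39134201  212.47942035] [ 0.27810058  0.98820112 -0.46743165]
scene gate_face 0.63 [621.7  87.8  85.1]
scene tongue_tip 0.59 [710.9  92.5  69.2]
scene tongue_tip 0.52 [709.7  81.8  87.1]
scene strike_pin 0.92 [709.6  83.1  86.7]
scene gate_hinge 0.74 [459.9  72.1   0.5]
scene gate 505 [9.8789144e-01 1.5514687e-01 5.6360010e+02 8.5789635e+01] 8.925314
top gate_face 0.94 [621.7  92.8  88.6]
top tongue_tip 0.45 [706.5  88.4  62.7]
top strike_pin 0.58 [711.4  81.7  94.1]
top gate_hinge 0.72 [458.1  73.9   2.7]
top gate 361 [9.8755002e-01 1.5730536e-01 5.5910443e+02 8.9406693e+01] 9.050524
wrist gate_face 0.58 [619.2  91.4  88.2]
wrist tongue_tip 0.76 [710.4  86.6  61.2]
wrist strike_pin 0.83 [707.8  78.2  90.2]
wrist gate 2637 [9.8744160e-01 1.5798458e-01 5.6605042e+02 8.7575630e+01] 9.089933
```

View pics/crop10.png

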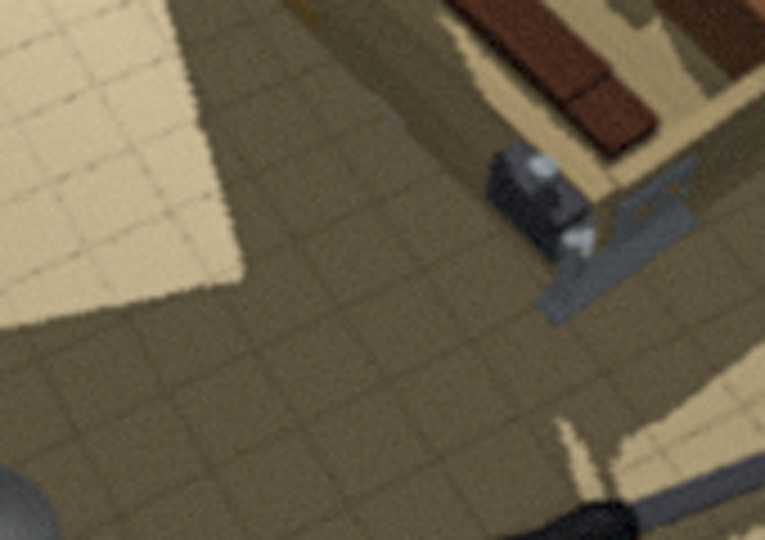

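View pics/wrist10.png

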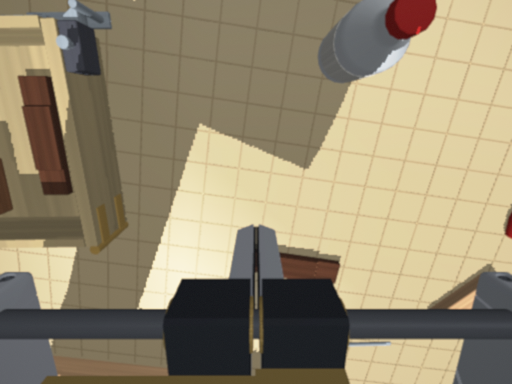

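View pics/scene10.png

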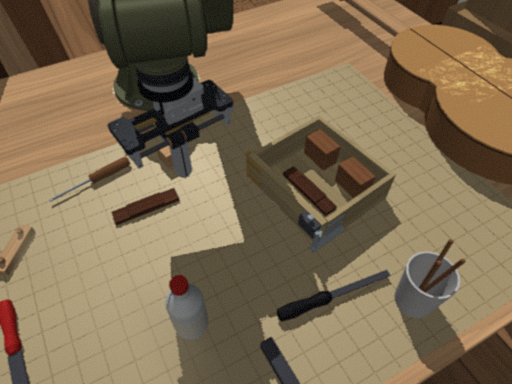

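```bash
python3 - <<'E'
from h import *
bx=np.array([-.146,.989]);by=np.array([-.989,-.146])
for c in ["scene","top"]:
    P=camera_params(c);p,d=camera(c);W=cloud(d,P)
    v=W[...,:2]-[561,199]; X=v@bx;Y=v@by; z=W[...,2]
    for nm,m in [("gate",(abs(X+108)<12)&(abs(Y)<90)&(Y>-45)),("rear",(abs(X-95)<9)&(abs(Y)<90))]:
        Q=W[(d>0)&m&(z>80)&(z<90)]
        l=cv2.fitLine(Q[:,:2].astype(np.float32),cv2.DIST_HUBER,0,.01,.01).ravel();print(c,nm,len(Q),np.degrees(np.arctan2(l[1],l[0])).round(2),"X",X[(d>0)&m&(z>80)&(z<90)].mean().round(1))
    for n in ["blank","heel_a","glue"]:
        T=np.array(P["T"])
        for r in place_of(c,n): print(c,n,round(r["conf"],2),np.round((T@np.r_[r["at"],1])[:3],1))
E
```

```text
scene gate 369 8.66 X -111.2
scene rear 340 8.54 X 91.9
scene blank 0.9 [ 4.221e+02 -1.797e+02  3.000e-01]
scene blank 0.71 [569.6 165.9  10.2]
scene heel_a 0.81 [491.3 246.6   3. ]
scene heel_a 0.72 [603.2 261.8   7.9]
scene heel_a 0.64 [713.5  89.4  66.8]
scene glue 0.68 [ 718.8 -192.    -1.1]
top gate 291 8.67 X -107.8
top rear 313 8.73 X 94.7
top blank 0.9 [562.8 167.3  10. ]
top blank 0.48 [456.6  75.2   2.2]
top heel_a 0.66 [490.9 250.7  13.6]
top heel_a 0.56 [603.3 263.6   8.7]
top glue 0.87 [ 715.6 -195.3   -1.6]
```

The gate runs parallel to the rear wall within about 0.1° (0.002 rad), so it is latched. The blank, heels and glue are all where they should be. Handing in.

```bash
python3 -c "
from cell import *
print(sign_off())"
```

```text
the job is handed in; nothing more can be done
None
```

The job is done and handed in after about 20 s of robot time. I took the blank farthest to the robot's right, laid it flat on the bin floor, and then pushed the gate shut until it latched.

- **Blank:** it was lowered until it touched the floor before I released it. Its top read about 24 mm, which matches the 8 mm floor plus 16 mm of blank, and it lies in front of the heel blocks.
- **Heel blocks and glue bottle:** the heel blocks read within about 3 mm of where they started in both cameras. The bottle is still standing, within about 6 mm of its starting place. Both are about the accuracy of the measurement.
- **Gate:** after I backed off, it stood parallel to the bin's rear wall within about 0.1° (0.002 rad) in both cameras. The network's position for the tongue tip is on the bin side of the strike pin in all three cameras.
- **Force:** the last push peaked at a reading of about 33 N at the fingertips when the gate met its stop. That is below the 40 N limit.
- **Network errors:** the networks gave a few obvious wrong hits, such as calling a heel block the strike pin. I left those out after comparing them with the pictures and depth.

No check failed. I judged the latch from images only; I did not pull on the gate to test it.

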